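Let the test balls out of the tipping pan

TASK

Two steel balls for the cell-crush test lie in the sprung tipping pan, and a catch bin stands under one half of its open mouth. Take the 110 mm wooden board by its top edge, hold it on edge across the mouth, at a good slant (some 30 degrees) with its bin-side end nearer the lip, so that it bars all of the mouth except a narrow gap at the bin's side, and press the pan's mouth down with it until both balls have rolled out through the gap into the bin. Keep the board there until both are in, then set it down on the bench.

Things in the scene. Friction and masses are not known exactly. Their poses are not given: they have to be found in the camera images.
- board: Plain wooden slab standing on its long edge on the bench, 110 mm long (its x axis), 14 mm thick (y), 75 mm high (z); about 0.13 kg. Origin: centre of its underside. Two like slabs, one 45 mm and one 170 mm long, stand near it and are not wanted; the three stand in any order, at least 55 mm clear of each other.
- pan: Tipping aluminium pan with an open front, 180 mm long. Origin: on its hinge axis (y, level), at the floor's upper surface, 130 mm behind the lip; axes turn with the pan. At rest it leans back 0.09 rad. Light spring: pressing the floor 90 mm ahead of the hinge takes 3 to 5 N; the lip goes down to 0.37 rad below level (stop) and springs back. 0.2 to 0.3 rad below level makes the balls roll well.
- pan_mouth (a point): Middle of the pan's lip (open front edge) on the floor's upper surface, about 117 mm above the bench at rest. Axes as the pan's: x out of the mouth, y along the lip, z out of the floor. The flat floor is 160 mm wide between side walls 26 mm high that run to the lip. Balls roll well along a board slanted 25 to 35 degrees to the lip.
- bin: Black open catch bin, 120 mm (x) by 106 mm (y) by 45 mm high, walls 3 mm, loose, about 0.35 kg. Origin: centre of its underside. It stands just beyond and below the lip, with its centre about 53 mm to one side (either) of the lip's middle; a flat pack of blue cells lies under the other half.
- ball_a_center (a point): Centre of one steel ball, 25 mm across, 64 g, at the rear wall of the pan.
- ball_b_center (a point): Centre of the other steel ball, the same, at the rear wall of the pan, in its other half.
There are look-alikes about, which are no part of the job. Of the things shaped like the bin, the black one is meant. What is shaped like the board but orange is not meant.

How it is judged:
On the way, in this order (a step that is already met when the one before it is completed fails the run):
1. the board is held on edge in the pan's mouth and touches the pan (angle between board's own z axis and vertical below 0.6 rad and angle between the x axis of board and the y axis of pan_mouth, either way round below 0.9 rad and x of board in the frame of pan_mouth between -0.09 and 0.02 m and y of board in the frame of pan_mouth between -0.07 and 0.07 m and z of board in the frame of pan_mouth below 0.03 m and contact force between board and pan above 0.3 N), for 0.05 s.
2. both balls are in the bin while the board is still in the mouth (angle between board's own z axis and vertical below 0.6 rad and angle between the x axis of board and the y axis of pan_mouth, either way round below 0.9 rad and x of board in the frame of pan_mouth between -0.09 and 0.02 m and y of board in the frame of pan_mouth between -0.07 and 0.07 m and z of board in the frame of pan_mouth below 0.03 m and x of ball_a_center in the frame of bin between -0.06 and 0.06 m and y of ball_a_center in the frame of bin between -0.053 and 0.053 m and z of each of ball_a_center, ball_b_center in the frame of bin below 0.045 m and x of ball_b_center in the frame of bin between -0.06 and 0.06 m and y of ball_b_center in the frame of bin between -0.053 and 0.053 m), for 0.1 s.
At the end, for the whole second after the job is handed in: Both balls lie inside the bin (centres within its outline and below its rim), the bin upright within 0.15 rad, the board down on the bench (its underside's centre lower than 30 mm), at least 60 mm from the pan's mouth, board and bin at rest (x of ball_a_center in the frame of bin between -0.06 and 0.06 m and y of ball_a_center in the frame of bin between -0.053 and 0.053 m and z of each of ball_a_center, ball_b_center in the frame of bin below 0.045 m and x of ball_b_center in the frame of bin between -0.06 and 0.06 m and y of ball_b_center in the frame of bin between -0.053 and 0.053 m and angle between bin's own z axis and vertical below 0.15 rad and height (world z) of board below 0.03 m and horizontal distance between board and pan_mouth above 0.06 m and linear speed of each of board, bin below 0.02 m/s); the robot touches nothing.
It also fails if it takes over 50 s, if anything falls off the work surface, if the arm or the gripper's body presses on something with over 40 N, if the wrist force passes 120 N, or if a joint passes its speed limit or range.

ROBOT

A 6-joint arm with a two-finger parallel gripper is mounted at the origin on the work surface. World frame = base frame: x ahead of the robot, y to its left, z up, the work surface at z = 0. Lengths are in m, angles in rad, forces in N, time in s.
With the tool pointing down it reaches from about 0.4 to 0.925 m from the base axis. Payload 3.4 kg.
Tool frame: the origin (TCP) lies on the mounting face of the last link; the fingertips stand 173 mm ahead of it and the grasp point (between the pads) lies 155 mm ahead of it; z points along the fingers, y is the line along which they close (so a half turn about z gives the same grasp; the last joint's range is limited). The gripper opens to 85 mm and grips with 20 to 120 N. Pads are 22 mm wide; open, the fingers measure 114 mm over their backs; the gripper's body (76 mm by 85 mm) begins 54 mm behind the grasp point. The pads swing forward as they close: fully open they stand 13 mm farther back than shut.
Start: joints at [1.192, 0.307, 1.506, -0, 1.328, -0.073], TCP at [0.173, 0.548, 0.405] pointing down, gripper open.
Joint ranges: [-3.12, 3.12], [-1.05, 2.28], [0.14, 2.33], [-1.42, 4.57], [0.1, 2.73], [-2.68, 2.68]. Speed limits (rad/s): [2.57, 2.57, 3.14, 3.14, 3.14, 3.14].

INTERFACE

Orientations are given as a unit quaternion [x, y, z, w].
In Python, from cell import bot gives the robot as it stands.
- The arm moves only by the tool send_rows, never from a script. Its argument "moves" is a list of rows, each an object of numbers: "grip": the closure, from 0 (fully open) to 1 (shut); "x", "y", "z": the shift along the tool's x, y, z in mm; "roll": the turn about the tool's z in rad. In form: [{"grip": .., "x": .., "y": .., "z": .., "roll": ..}, ...]. A call has 1 to 20 rows; each row shifts and turns the commanded pose from where the row before left it, along the tool's axes as they then stand; what a row does not reach is not made up. A row lasts 1/10 s, in which the tool goes at most 50 mm and 8.59 degrees, less where a joint would pass 70% of its speed; a pose out of reach is approached as far as the arm can. A call with a gripper value outside its range is refused whole. The fingers move at their own pace and stop on an object; "force" is the grip in N (left out, the last holds). Time passes only in rows, so rows that do not move let the fingers close. It gives the time, the measured TCP pose, the force, the opening and the grip force at its end, in the units of the state.
- bot.observe(): the state, without advancing time (a new reading comes with each control period).
- bot.read_camera(name): name is "scene" or "top" or "wrist"; returns a dict with "pixels" (420x560x3 uint8, red, green, blue), "K" (3x3 intrinsics, pixels), "k1" (the pictures are not rectified: a ray, as slopes to the right and down, at radius r is drawn at 1 + k1 r^2 times it, then the intrinsics apply), "rvec" (rotation vector, rad) and "tvec" (3), from world to camera coordinates, as OpenCV has them. Camera axes: x right, y down, z forward; pixel columns grow to the right and rows downward; lengths in m; the calibration is good to about 2 mm. A picture is of the moment at which its call begins. There is no depth.
- bot.close_job(): hands the job in; it is judged then, once.
The state is a dict: "clock": time; "qpos": joint angles; "joint_vel": joint speeds; "joint_efforts": joint torques, N m; "ee_pos": TCP position; "orientation": TCP orientation; "force": force on the tool from outside, world axes, zero at the start; "torque": the same for the moment, N m; "gripper_width": finger opening in m; "finger_force": force on a finger pad.
Only numpy, scipy, OpenCV 4.12 (cv2) and the standard library are available. Lean on these libraries where they do the work, as an engineer would, in place of code of your own. Each camera call takes 0.05 s, during which the arm holds its last target. There are 200 camera calls.

## Working session

There is one attempt and no reset: what is moved stays moved. The work goes in short steps, Python scripts to look and compute and a tool call to move; the robot and the scene stay as the last step left them, time stands still between calls to the robot, and variables do not carry over. Pictures are saved under pics/ and viewed, at most 10 in all, crops included, and the job is handed in when it is done.

Besides the shell and the picture viewer there is one more tool, called in YAML: its name, and indented under it one key for each argument. send_rows: Moves the arm, as the interface text tells. Its arguments: {"type":"object","properties":{"moves":{"type":"array"},"force":{"type":"number"}},"required":["moves"]}

```bash
ls; mkdir -p pics; python3 - <<'E'
from cell import bot
import cv2,pickle
d={}
for n in("scene","top"):
    c=bot.read_camera(n); d[n]=c
    cv2.imwrite(f"pics/{n}0.png",c["pixels"][:,:,::-1])
    print(n,c["K"],c["k1"],c["rvec"],c["tvec"])
pickle.dump(d,open("c0.pkl","wb"))
print(bot.observe())
E
```

```text
pics
scene [[433.69516618   0.         272.89515299]
 [  0.         433.69516618 204.29481177]
 [  0.           0.           1.        ]] -0.052159674423669235 [ 1.55986246  2.12750914 -0.77928234] [ 0.12073008 -0.30020413  1.44186216]
top [[423.94283099   0.         282.02353303]
 [  0.         423.94283099 206.92873617]
 [  0.           0.           1.        ]] -0.07314372533725193 [ 2.18023224 -2.16585563  0.14280544] [0.01613325 0.52069906 1.05537056]
{'clock': 0.1, 'qpos': array([ 1.19250642e+00,  3.07511766e-01,  1.50754356e+00,  7.58793208e-06,
        1.32841052e+00, -7.34916481e-02]), 'joint_vel': array([ 1.69160034e-03, -3.15499047e-04, -3.23020926e-03,  4.00173693e-06,
       -8.98533297e-04,  5.82600675e-04]), 'joint_efforts': array([-9.20562707e-05, -4.58535218e+01, -2.52605581e+01, -1.61102062e-04,
        5.69479860e-03,  2.68334662e-05]), 'ee_pos': array([0.17246211, 0.54820642, 0.40386477]), 'orientation': array([ 1.51810726e-01,  9.88409139e-01, -9.11978298e-04, -2.13362661e-04]), 'force': array([ 0.1907452 , -0.83768587,  0.14355393]), 'torque': array([-0.03678881, -0.02572378, -0.00033259]), 'finger_force': 0.0, 'gripper_width': 0.0851652048185072}
```

View pics/top0.png

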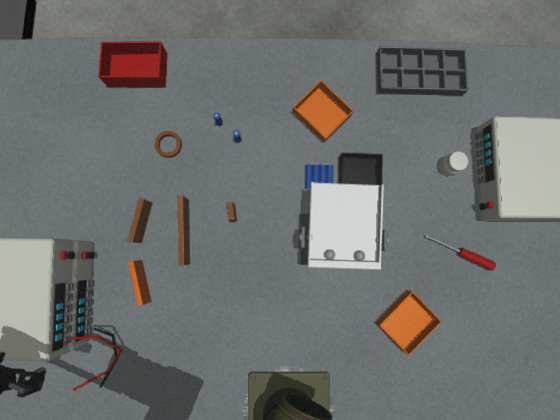

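View pics/scene0.png

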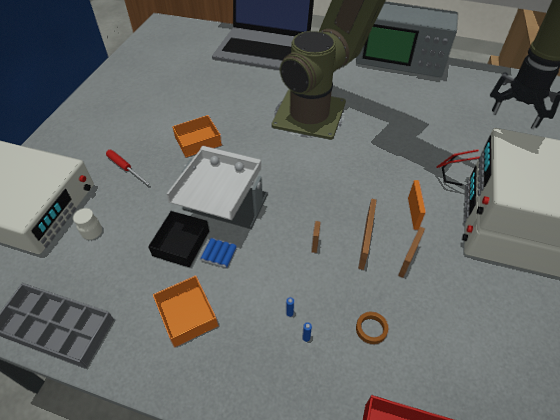

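The top view shows the three brown slabs at px (140,220), (183,230) and (231,212). The middle-length one at (140,220) is the board and the orange one is a decoy. The pan spans (308–383, 183–268) with its mouth up (+x), the balls are at (330,255) and (358,255), and the black bin at (361,168) is on the -y side.

```bash
cat > h.py <<'E'
import numpy as np,cv2
def ray(c,uv):
    k=np.array([c["k1"],0,0,0,0],float)
    p=cv2.undistortPoints(np.array(uv,float).reshape(-1,1,2),c["K"],k).reshape(-1,2)
    R=cv2.Rodrigues(np.array(c["rvec"]))[0]; t=np.array(c["tvec"]).ravel()
    return -R.T@t, np.c_[p,np.ones(len(p))]@R
def plane(c,uv,z):
    o,d=ray(c,uv); return o+d*((z-o[2])/d[:,2:])
def proj(c,P):
    return cv2.projectPoints(np.array(P,float).reshape(-1,1,3),np.array(c["rvec"],float),np.array(c["tvec"],float),c["K"],np.array([c["k1"],0,0,0,0],float))[0].reshape(-1,2)
E
python3 - <<'E'
import pickle,cv2,numpy as np
from h import *
d=pickle.load(open("c0.pkl","rb")); c=d["top"]; im=c["pixels"]
print("cam",ray(c,[[0,0]])[0])
hsv=cv2.cvtColor(im,cv2.COLOR_RGB2HSV)
m=((hsv[...,0]<18)&(hsv[...,1]>90)&(hsv[...,2]<190)).astype(np.uint8)
for cn in cv2.findContours(m,0,1)[0]:
    if cv2.contourArea(cn)>80:
        b=cv2.boxPoints(cv2.minAreaRect(cn)); print("brown",cv2.boundingRect(cn),hsv[cn[:,0,1],cn[:,0,0]].mean(0).round()); print(plane(c,b,.075).round(4)[:,:2].tolist())
m=((hsv[...,1]<40)&(hsv[...,2]>160)).astype(np.uint8); m[:,:290]=0;m[:,400:]=0
for cn in cv2.findContours(m,0,1)[0]:
    if cv2.contourArea(cn)>300: 
        print("white",cv2.boundingRect(cn)); b=cv2.approxPolyDP(cn,3,True)[:,0]; print(np.c_[b,plane(c,b,.13)].round(3))
m=(hsv[...,2]<45).astype(np.uint8); m[:,:336]=0;m[:,390:]=0;m[:140]=0;m[190:]=0
for cn in cv2.findContours(m,0,1)[0]:
    if cv2.contourArea(cn)>300: 
        b=cv2.boxPoints(cv2.minAreaRect(cn)); print("bin",np.c_[b,plane(c,b,.045)].round(3))
def up(n,x0,y0,x1,y1,s): return cv2.resize(d[n]["pixels"][y0:y1,x0:x1,::-1],None,fx=s,fy=s,interpolation=2)
a=up("top",285,140,405,290,4); b=up("top",115,185,195,260,4)
o=np.zeros((600,800,3),np.uint8); o[:600,:480]=a; o[:300,480:800]=b
o[300:600,480:800]=cv2.resize(up("scene",390,170,440,290,2),(133,300)).copy() if 0 else cv2.resize(d["scene"]["pixels"][140:290,150:310,::-1],(320,300))
cv2.imwrite("pics/crop0.png",o)
E
```

```text
cam [0.39965049 0.04037244 1.10627499]
brown (69, 335, 53, 26) [  1. 162.  96.]
[[0.1922, 0.5321], [0.2259, 0.5171], [0.1763, 0.3996], [0.1429, 0.4146]]
brown (376, 290, 66, 66) [ 11. 142. 121.]
[[0.2372, -0.2037], [0.3193, -0.2897], [0.2392, -0.3703], [0.158, -0.2835]]
brown (128, 260, 23, 46) [ 11. 161. 142.]
[[0.3796, 0.3952], [0.3877, 0.3604], [0.2818, 0.3329], [0.2737, 0.3673]]
brown (458, 248, 38, 22) [  1. 162. 103.]
[[0.4012, -0.4138], [0.4219, -0.4253], [0.3786, -0.5139], [0.358, -0.502]]
brown (227, 202, 9, 19) [ 13. 117.  90.]
[[0.5261, 0.1561], [0.5282, 0.1402], [0.4826, 0.1337], [0.4805, 0.1496]]
brown (128, 198, 23, 44) [ 12. 116.  85.]
[[0.4306, 0.3965], [0.5359, 0.3745], [0.5281, 0.3421], [0.4231, 0.3643]]
brown (178, 196, 12, 69) [ 12. 117.  92.]
[[0.5403, 0.2792], [0.5411, 0.2527], [0.3754, 0.2441], [0.3746, 0.2702]]
brown (155, 131, 27, 26) [ 12. 136.  95.]
[[0.7044, 0.3399], [0.7047, 0.2744], [0.6407, 0.272], [0.6404, 0.337]]
brown (292, 80, 62, 62) [ 11. 137. 122.]
[[0.763, 0.003], [0.8482, -0.0775], [0.7616, -0.1608], [0.6784, -0.0799]]
brown (98, 41, 69, 47) [ 
[... 529 characters left out ...]
e-01]
 [ 3.28e+02  2.48e+02  4.15e-01 -8.50e-02  1.30e-01]
 [ 3.35e+02  2.52e+02  4.06e-01 -1.01e-01  1.30e-01]
 [ 3.35e+02  2.59e+02  3.90e-01 -1.01e-01  1.30e-01]
 [ 3.53e+02  2.59e+02  3.90e-01 -1.42e-01  1.30e-01]
 [ 3.54e+02  2.51e+02  4.08e-01 -1.45e-01  1.30e-01]
 [ 3.60e+02  2.49e+02  4.13e-01 -1.59e-01  1.30e-01]
 [ 3.64e+02  2.60e+02  3.88e-01 -1.68e-01  1.30e-01]
 [ 3.74e+02  2.60e+02  3.88e-01 -1.91e-01  1.30e-01]
 [ 3.78e+02  1.86e+02  5.60e-01 -2.04e-01  1.30e-01]]
bin [[ 3.39e+02  1.54e+02  6.57e-01 -1.26e-01  4.50e-02]
 [ 3.81e+02  1.54e+02  6.58e-01 -2.35e-01  4.50e-02]
 [ 3.81e+02  1.84e+02  5.80e-01 -2.33e-01  4.50e-02]
 [ 3.39e+02  1.84e+02  5.79e-01 -1.25e-01  4.50e-02]]
```

View pics/crop0.png

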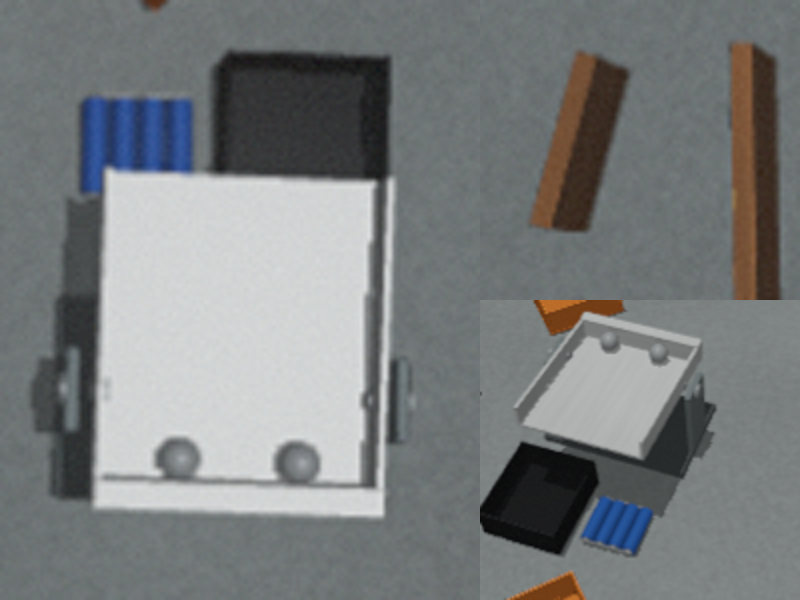

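The crop shows the board's bright top face, running from crop px (589,56) to (541,227), and the pan's lip line between crop px (105,168) and (393,179). Next I measure these more finely.

```bash
python3 - <<'E'
import pickle,cv2,numpy as np
from h import *
d=pickle.load(open("c0.pkl","rb")); c=d["top"]; im=c["pixels"]
hsv=cv2.cvtColor(im,cv2.COLOR_RGB2HSV)
s=hsv[195:245,125:155]; br=((s[...,0]<18)&(s[...,1]>90)); v=s[...,2][br]
th,_=cv2.threshold(v.reshape(-1,1),0,255,cv2.THRESH_OTSU); print("th",th)
m=(br&(s[...,2]>th)).astype(np.uint8); ys,xs=np.nonzero(m)
P=plane(c,np.c_[xs+125,ys+195],.075)[:,:2]
r=cv2.minAreaRect(P.astype(np.float32)*1000); print("board top rect mm",r)
mu=P.mean(0); w,V=np.linalg.eigh(np.cov((P-mu).T)); print("mean",mu,"dir",V[:,1],"ang",np.degrees(np.arctan(V[1,1]/V[0,1])),"L",np.sqrt(12*w))
uv=lambda a:[285+a[0]/4-.375,140+a[1]/4-.375]
print("lip floor L,R z.117",plane(c,[uv((105,168)),uv((376,180))],.117).round(4))
print("wall top outer z.143",plane(c,[uv((105,168)),uv((394,179))],.143).round(4))
print("rear inner floor z.10",plane(c,[uv((103,478)),uv((378,487))],.102).round(4))
print("balls",plane(c,[uv((179,457)),uv((298,461))],.113).round(4))
print("bin top far corners z.045",plane(c,[uv((225,52)),uv((391,57))],.045).round(4))
# scene view lip corners
s=lambda a:[150+(a[0]-480)/2-.25,140+(a[1]-300)/2-.25]
print("scene lip floor corners R,L",plane(d["scene"],[s((523,424)),s((641,458))],.117).round(4))
E
```

```text
th 86.0
board top rect mm ((481.6799011230469, 378.71466064453125), (12.81966781616211, 107.49687957763672), 76.71234893798828)
mean [0.48138127 0.37875943] dir [-0.97385001  0.2271919 ] ang -13.131803424604119 L [0.01284656 0.1074792 ]
lip floor L,R z.117 [[ 0.5715 -0.0468  0.117 ]
 [ 0.566  -0.2087  0.117 ]]
wall top outer z.143 [[ 0.567  -0.0445  0.143 ]
 [ 0.5623 -0.2127  0.143 ]]
rear inner floor z.10 [[ 0.389  -0.0466  0.102 ]
 [ 0.3842 -0.2102  0.102 ]]
balls [[ 0.4015 -0.0902  0.113 ]
 [ 0.3994 -0.1602  0.113 ]]
bin top far corners z.045 [[ 0.6604 -0.1306  0.045 ]
 [ 0.6586 -0.2385  0.045 ]]
scene lip floor corners R,L [[ 0.5636 -0.2041  0.117 ]
 [ 0.5698 -0.0472  0.117 ]]
```

send_rows:
  moves:
    - {"grip": 0, "x": -15, "y": -3, "z": 0}
    - {"grip": 0, "x": -30, "y": -6, "z": 0}
    - {"grip": 0, "x": -35, "y": -8, "z": 0}
    - {"grip": 0, "x": -35, "y": -8, "z": 0}
    - {"grip": 0, "x": -35, "y": -8, "z": 0}
    - {"grip": 0, "x": -35, "y": -8, "z": 0}
    - {"grip": 0, "x": -35, "y": -8, "z": 10}
    - {"grip": 0, "x": -35, "y": -8, "z": 20}
    - {"grip": 0, "x": -35, "y": -7, "z": 30}
    - {"grip": 0, "x": -25, "y": -4, "z": 20}
    - {"grip": 0, "x": -16, "y": -2, "z": 10}
    - {"grip": 0, "roll": -0.038}
    - {"grip": 0, "roll": -0.038}
    - {"grip": 0}

```text
schema error: expected keys grip, x, y, z, roll
```

```bash
python3 - <<'E'
from cell import bot
import cv2
from h import *
c=bot.read_camera("wrist"); im=c["pixels"]
s=bot.observe(); print(s["ee_pos"],s["orientation"],s["force"])
hsv=cv2.cvtColor(im,cv2.COLOR_RGB2HSV)
m=((hsv[...,0]<18)&(hsv[...,1]>80)).astype(np.uint8)
for cn in cv2.findContours(m,0,1)[0]:
    if cv2.contourArea(cn)>800:
        b=cv2.boxPoints(cv2.minAreaRect(cn)); print(cv2.boundingRect(cn),plane(c,b,.075).round(4)[:,:2].tolist())
cv2.imwrite("pics/w1.png",im[:,:,::-1])
E
```

```text
[0.17250358 0.54826464 0.40398376] [ 1.51817917e-01  9.88408158e-01 -7.75817805e-04 -1.75171779e-04] [ 0.40024505  0.31410903 -0.44227508]
(154, 325, 61, 80) [[0.2752, 0.3733], [0.2576, 0.4136], [0.3332, 0.433], [0.3544, 0.3908]]
(150, 47, 100, 226) [[0.1838, 0.3951], [0.0395, 0.5336], [0.0582, 0.5567], [0.2071, 0.4213]]
```

View pics/w1.png

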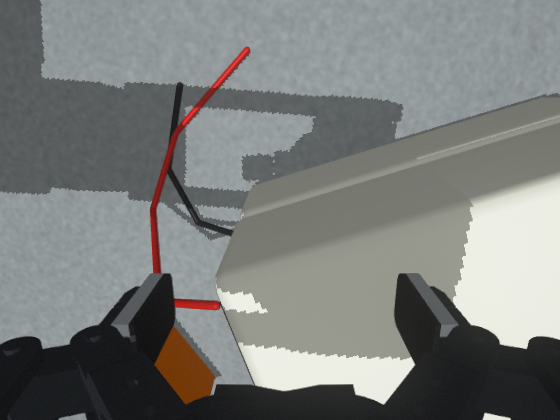

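The move call was refused because every row needs all the keys, so this wrist picture is still from the start pose: the instrument under the fingers, the orange slab at (190,360). I'm resending with all keys.

send_rows:
  moves:
    - {"grip": 0, "x": -15, "y": -3, "z": 0, "roll": 0}
    - {"grip": 0, "x": -30, "y": -6, "z": 0, "roll": 0}
    - {"grip": 0, "x": -35, "y": -8, "z": 0, "roll": 0}
    - {"grip": 0, "x": -35, "y": -8, "z": 0, "roll": 0}
    - {"grip": 0, "x": -35, "y": -8, "z": 0, "roll": 0}
    - {"grip": 0, "x": -35, "y": -8, "z": 0, "roll": 0}
    - {"grip": 0, "x": -35, "y": -8, "z": 10, "roll": 0}
    - {"grip": 0, "x": -35, "y": -8, "z": 20, "roll": 0}
    - {"grip": 0, "x": -35, "y": -7, "z": 30, "roll": 0}
    - {"grip": 0, "x": -25, "y": -4, "z": 20, "roll": 0}
    - {"grip": 0, "x": -16, "y": -2, "z": 10, "roll": 0}
    - {"grip": 0, "x": 0, "y": 0, "z": 0, "roll": -0.038}
    - {"grip": 0, "x": 0, "y": 0, "z": 0, "roll": -0.038}
    - {"grip": 0, "x": 0, "y": 0, "z": 0, "roll": 0}

```text
clock: 1.55
ee_pos: [0.4677, 0.3821, 0.3149]
orientation: [0.114, 0.993, 0.0, 0.0]
force: [0.2, -0.3, -0.3]
gripper_width: 0.0855
finger_force: 0.0
```

```bash
python3 - <<'E'
from cell import bot
import cv2
from h import *
from scipy.spatial.transform import Rotation as Ro
c=bot.read_camera("wrist"); im=c["pixels"]
s=bot.observe(); R=Ro.from_quat(s["orientation"]).as_matrix(); print(s["ee_pos"],R.round(4),s["force"])
hsv=cv2.cvtColor(im,cv2.COLOR_RGB2HSV)
m=((hsv[...,0]<18)&(hsv[...,1]>80)).astype(np.uint8)
for cn in cv2.findContours(m,0,1)[0]:
    if cv2.contourArea(cn)>800:
        b=cv2.boxPoints(cv2.minAreaRect(cn)); print(cv2.boundingRect(cn),b.round().tolist(),plane(c,b,.075).round(4)[:,:2].tolist())
cv2.imwrite("pics/w2.png",im[:,:,::-1])
E
```

```text
[0.46754842 0.38227435 0.31508972] [[-9.738e-01  2.276e-01  4.000e-04]
 [ 2.276e-01  9.738e-01  3.000e-04]
 [-3.000e-04  3.000e-04 -1.000e+00]] [ 0.39098988 -0.00414587 -0.01185014]
(0, 276, 51, 68) [[-25.0, 302.0], [23.0, 273.0], [53.0, 322.0], [5.0, 352.0]] [[0.4702, 0.1731], [0.4576, 0.2158], [0.4947, 0.2207], [0.5095, 0.1765]]
(274, 144, 25, 185) [[274.0, 144.0], [298.0, 144.0], [298.0, 328.0], [274.0, 328.0]] [[0.4171, 0.3875], [0.4201, 0.4003], [0.5332, 0.375], [0.5297, 0.3602]]
(30, 109, 155, 255) [[28.0, 118.0], [99.0, 88.0], [208.0, 340.0], [138.0, 371.0]] [[0.3711, 0.2581], [0.366, 0.3031], [0.5292, 0.3165], [0.5422, 0.2626]]
(457, 30, 35, 38) [[453.0, 35.0], [488.0, 28.0], [495.0, 62.0], [460.0, 69.0]] [[0.3829, 0.4914], [0.3832, 0.51], [0.4007, 0.5118], [0.4003, 0.4928]]
```

View pics/w2.png

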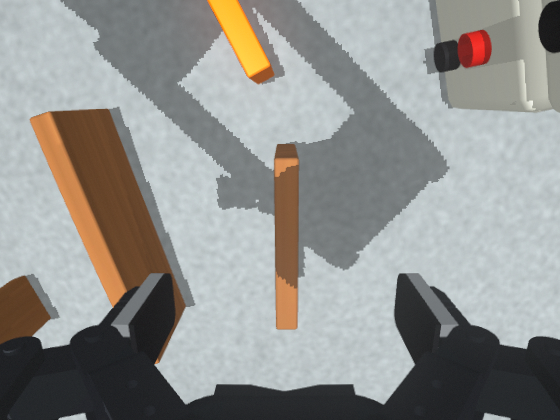

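The wrist view shows the board upright and centred at px (286,157–328), midway between the fingers and aligned with them. I'll descend and grip.

send_rows:
  moves:
    - {"grip": 0, "x": 0, "y": 0, "z": 20, "roll": 0}
    - {"grip": 0, "x": 0, "y": 0, "z": 30, "roll": 0}
    - {"grip": 0, "x": 0, "y": 0, "z": 25, "roll": 0}
    - {"grip": 0, "x": 0, "y": 0, "z": 17, "roll": 0}
    - {"grip": 0, "x": 0, "y": 0, "z": 10, "roll": 0}
    - {"grip": 0.5, "x": 0, "y": 0, "z": 0, "roll": 0}
    - {"grip": 1, "x": 0, "y": 0, "z": 0, "roll": 0}
    - {"grip": 1, "x": 0, "y": 0, "z": 0, "roll": 0}
    - {"grip": 1, "x": 0, "y": 0, "z": 0, "roll": 0}
    - {"grip": 1, "x": 0, "y": 0, "z": 0, "roll": 0}
    - {"grip": 1, "x": 0, "y": 0, "z": 0, "roll": 0}
    - {"grip": 1, "x": 0, "y": 0, "z": 0, "roll": 0}
    - {"grip": 1, "x": 0, "y": 0, "z": 0, "roll": 0}
    - {"grip": 1, "x": 0, "y": 0, "z": 0, "roll": 0}
  force: 100

```text
clock: 3.0
ee_pos: [0.4677, 0.3826, 0.2138]
orientation: [0.114, 0.993, 0.001, 0.001]
force: [-1.1, -1.0, 5.6]
gripper_width: 0.0127
finger_force: 98.2
```

send_rows:
  moves:
    - {"grip": 1, "x": 0, "y": 0, "z": -20, "roll": 0}
    - {"grip": 1, "x": 0, "y": 0, "z": -40, "roll": 0}
    - {"grip": 1, "x": 0, "y": 0, "z": -40, "roll": 0}
    - {"grip": 1, "x": -8, "y": -20, "z": -40, "roll": 0}
    - {"grip": 1, "x": -14, "y": -38, "z": -20, "roll": 0}
    - {"grip": 1, "x": -14, "y": -38, "z": -10, "roll": 0}
    - {"grip": 1, "x": -14, "y": -38, "z": 0, "roll": 0}
    - {"grip": 1, "x": -14, "y": -38, "z": 0, "roll": 0}
    - {"grip": 1, "x": -14, "y": -38, "z": 0, "roll": 0}
    - {"grip": 1, "x": -14, "y": -38, "z": 0, "roll": 0}
    - {"grip": 1, "x": -14, "y": -38, "z": 0, "roll": 0}
    - {"grip": 1, "x": -14, "y": -38, "z": 0, "roll": 0}
    - {"grip": 1, "x": -14, "y": -38, "z": 0, "roll": 0}
    - {"grip": 1, "x": -14, "y": -38, "z": 0, "roll": 0}
    - {"grip": 1, "x": -10, "y": -34, "z": 0, "roll": 0}
    - {"grip": 1, "x": -8, "y": -20, "z": 0, "roll": 0}
    - {"grip": 1, "x": 0, "y": 0, "z": 0, "roll": 0}

```text
clock: 4.7
ee_pos: [0.5262, -0.1002, 0.3823]
orientation: [0.116, 0.993, -0.001, -0.0]
force: [-0.2, -0.2, -1.6]
gripper_width: 0.0126
finger_force: 97.8
```

send_rows:
  moves:
    - {"grip": 1, "x": 0, "y": 0, "z": 0, "roll": 0.11}
    - {"grip": 1, "x": 0, "y": 0, "z": 0, "roll": 0.11}
    - {"grip": 1, "x": 0, "y": 0, "z": 0, "roll": 0.11}
    - {"grip": 1, "x": 0, "y": 0, "z": 0, "roll": 0.11}
    - {"grip": 1, "x": 0, "y": 0, "z": 0, "roll": 0.11}
    - {"grip": 1, "x": 0, "y": 0, "z": 0, "roll": 0.11}
    - {"grip": 1, "x": 0, "y": 0, "z": 0, "roll": 0.11}
    - {"grip": 1, "x": 0, "y": 0, "z": 0, "roll": 0.11}
    - {"grip": 1, "x": 0, "y": 0, "z": 0, "roll": 0}
    - {"grip": 1, "x": 0, "y": 0, "z": 0, "roll": 0}

```text
clock: 5.7
ee_pos: [0.5257, -0.0967, 0.3825]
orientation: [0.525, 0.851, 0.0, -0.0]
force: [-0.4, -0.2, -1.5]
gripper_width: 0.0129
finger_force: 97.7
```

```bash
python3 - <<'E'
from cell import bot
import cv2
from h import *
from scipy.spatial.transform import Rotation as Ro
s=bot.observe(); R=Ro.from_quat(s["orientation"]).as_matrix(); print(s["ee_pos"],R.round(4),s["force"],s["qpos"])
d=np.array([0.526,-.0976,0])-s["ee_pos"]; print("to go tool mm",(R.T@d*1000).round(1), "yaw of tool x",np.degrees(np.arctan2(R[1,0],R[0,0])))
a=bot.read_camera("scene")["pixels"][60:300,120:440]; b=bot.read_camera("wrist")["pixels"]
o=np.zeros((560,640,3),np.uint8);o[:300,:400]=cv2.resize(a,(400,300));o[300:,:]=0
o=np.hstack([cv2.resize(a,(440,330)),cv2.resize(b,(360,270)).copy().repeat(1,0) if 0 else cv2.copyMakeBorder(cv2.resize(b,(360,270)),0,60,0,0,0)])
cv2.imwrite("pics/m3.png",o[:,:,::-1])
E
```

```text
[ 0.52574948 -0.09667633  0.38247724] [[-4.487e-01  8.937e-01 -7.000e-04]
 [ 8.937e-01  4.487e-01  5.000e-04]
 [ 8.000e-04 -4.000e-04 -1.000e+00]] [-0.41588533 -0.23937398 -1.49660237] [-2.60994143e-01  2.69601700e-01  1.62220415e+00  3.34038346e-04
  1.25062854e+00 -7.26361353e-01]
to go tool mm [ -1.2  -0.  382.5] yaw of tool x 116.6575363282536
```

View pics/m3.png

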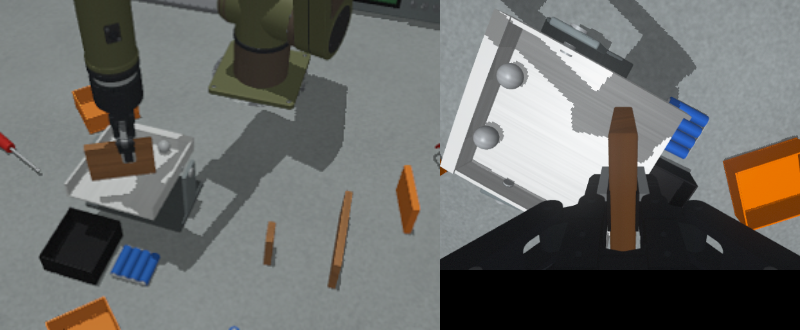

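The board is held level above the mouth, square in the fingers. Both balls are still at the rear wall, at px (508,75) and (485,137). I'm lowering it onto the floor.

send_rows:
  moves:
    - {"grip": 1, "x": -1, "y": 0, "z": 15, "roll": 0}
    - {"grip": 1, "x": 0, "y": 0, "z": 20, "roll": 0}
    - {"grip": 1, "x": 0, "y": 0, "z": 10, "roll": 0}
    - {"grip": 1, "x": 0, "y": 0, "z": 6, "roll": 0}
    - {"grip": 1, "x": 0, "y": 0, "z": 4, "roll": 0}
    - {"grip": 1, "x": 0, "y": 0, "z": 4, "roll": 0}
    - {"grip": 1, "x": 0, "y": 0, "z": 0, "roll": 0}

```text
clock: 6.5
ee_pos: [0.5268, -0.0985, 0.3241]
orientation: [0.526, 0.85, 0.0, 0.001]
force: [-1.0, -0.8, 1.9]
gripper_width: 0.0128
finger_force: 98.0
```

send_rows:
  moves:
    - {"grip": 1, "x": 0, "y": 0, "z": 3, "roll": 0}
    - {"grip": 1, "x": 0, "y": 0, "z": 3, "roll": 0}
    - {"grip": 1, "x": 0, "y": 0, "z": 3, "roll": 0}
    - {"grip": 1, "x": 0, "y": 0, "z": 3, "roll": 0}
    - {"grip": 1, "x": 0, "y": 0, "z": 3, "roll": 0}
    - {"grip": 1, "x": 0, "y": 0, "z": 0, "roll": 0}

```text
clock: 7.1
ee_pos: [0.5268, -0.0984, 0.3088]
orientation: [0.527, 0.85, 0.0, 0.0]
force: [0.6, -0.6, 5.5]
gripper_width: 0.0129
finger_force: 98.7
```

```bash
python3 - <<'E'
from cell import bot
import cv2
a=bot.read_camera("scene")["pixels"][100:280,130:330]; b=bot.read_camera("wrist")["pixels"]
s=bot.observe(); print(s["ee_pos"],s["orientation"],s["force"],s["torque"])
import numpy as np
o=np.hstack([cv2.copyMakeBorder(cv2.resize(a,(440,396)),0,4,0,0,0),cv2.copyMakeBorder(cv2.resize(b,(360,270)),0,130,0,0,0)])
cv2.imwrite("pics/m4.png",o[:,:,::-1])
E
```

```text
[ 0.52680913 -0.09844606  0.3090658 ] [5.26502663e-01 8.50173317e-01 2.04212732e-04 4.84480887e-04] [ 0.91224237 -0.62802287  4.61947731] [0.08742784 0.05051381 0.00642546]
```

View pics/m4.png

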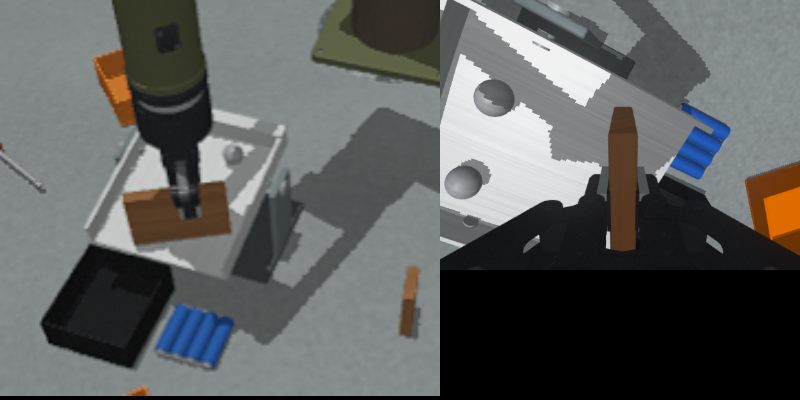

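The board is in the mouth and pressing with about 6 N. Both balls have left the rear wall: wrist px (493,98) and (463,182). I'm pressing a little further.

send_rows:
  moves:
    - {"grip": 1, "x": 0, "y": 0, "z": 3, "roll": 0}
    - {"grip": 1, "x": 0, "y": 0, "z": 2, "roll": 0}
    - {"grip": 1, "x": 0, "y": 0, "z": 0, "roll": 0}
    - {"grip": 1, "x": 0, "y": 0, "z": 0, "roll": 0}
    - {"grip": 1, "x": 0, "y": 0, "z": 0, "roll": 0}
    - {"grip": 1, "x": 0, "y": 0, "z": 0, "roll": 0}
    - {"grip": 1, "x": 0, "y": 0, "z": 0, "roll": 0}
    - {"grip": 1, "x": 0, "y": 0, "z": 0, "roll": 0}
    - {"grip": 1, "x": 0, "y": 0, "z": 0, "roll": 0}
    - {"grip": 1, "x": 0, "y": 0, "z": 0, "roll": 0}
    - {"grip": 1, "x": 0, "y": 0, "z": 0, "roll": 0}
    - {"grip": 1, "x": 0, "y": 0, "z": 0, "roll": 0}

```text
clock: 8.4
ee_pos: [0.5265, -0.0984, 0.3039]
orientation: [0.526, 0.85, -0.0, 0.0]
force: [2.5, -0.6, 5.3]
gripper_width: 0.0131
finger_force: 99.0
```

```bash
python3 - <<'E'
from cell import bot
import cv2
a=bot.read_camera("scene")["pixels"][100:280,130:330]; b=bot.read_camera("wrist")["pixels"];t=bot.read_camera("top")["pixels"][140:290,285:405]
s=bot.observe(); print(s["ee_pos"],s["force"],s["torque"])
import numpy as np
r=np.vstack([cv2.resize(b,(360,270)),cv2.copyMakeBorder(cv2.resize(t,(240,300)),0,0,0,120,0)])
o=np.hstack([cv2.copyMakeBorder(cv2.resize(a,(440,396)),0,174,0,0,0),r])
cv2.imwrite("pics/m5.png",o[:,:,::-1])
E
```

```text
[ 0.52651475 -0.09841234  0.30386795] [2.35524897 0.20463143 4.61464881] [ 0.18614005 -0.25042929 -0.06140638]
```

View pics/m5.png

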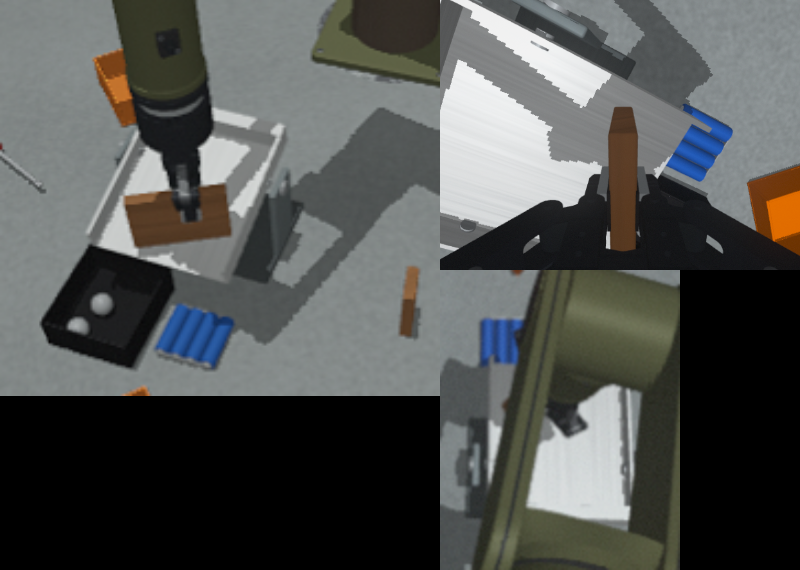

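Both balls are in the bin, at px (102,304) and (78,327). I'm lifting the board and carrying it back to its clear spot.

send_rows:
  moves:
    - {"grip": 1, "x": 0, "y": 0, "z": 0, "roll": 0}
    - {"grip": 1, "x": 0, "y": 0, "z": -3, "roll": 0}
    - {"grip": 1, "x": 0, "y": 0, "z": -5, "roll": 0}
    - {"grip": 1, "x": 0, "y": 0, "z": -7, "roll": 0}
    - {"grip": 1, "x": 0, "y": 0, "z": -8, "roll": 0}
    - {"grip": 1, "x": 0, "y": 0, "z": -10, "roll": 0}
    - {"grip": 1, "x": 0, "y": 0, "z": -20, "roll": 0}
    - {"grip": 1, "x": 0, "y": 0, "z": -25, "roll": 0}
    - {"grip": 1, "x": 0, "y": 0, "z": 0, "roll": -0.11}
    - {"grip": 1, "x": 0, "y": 0, "z": 0, "roll": -0.11}
    - {"grip": 1, "x": 0, "y": 0, "z": 0, "roll": -0.11}
    - {"grip": 1, "x": 0, "y": 0, "z": 0, "roll": -0.11}
    - {"grip": 1, "x": 0, "y": 0, "z": 0, "roll": -0.11}
    - {"grip": 1, "x": 0, "y": 0, "z": 0, "roll": -0.11}
    - {"grip": 1, "x": 0, "y": 0, "z": 0, "roll": -0.11}
    - {"grip": 1, "x": 0, "y": 0, "z": 0, "roll": -0.11}
    - {"grip": 1, "x": 0, "y": 0, "z": 0, "roll": 0}

```text
clock: 10.25
ee_pos: [0.5258, -0.0981, 0.3814]
orientation: [0.114, 0.993, 0.0, -0.001]
force: [0.1, -0.4, -1.2]
gripper_width: 0.0127
finger_force: 98.2
```

send_rows:
  moves:
    - {"grip": 1, "x": 8, "y": 20, "z": 0, "roll": 0}
    - {"grip": 1, "x": 10, "y": 34, "z": 0, "roll": 0}
    - {"grip": 1, "x": 14, "y": 38, "z": 0, "roll": 0}
    - {"grip": 1, "x": 14, "y": 38, "z": 0, "roll": 0}
    - {"grip": 1, "x": 14, "y": 38, "z": 0, "roll": 0}
    - {"grip": 1, "x": 14, "y": 38, "z": 0, "roll": 0}
    - {"grip": 1, "x": 14, "y": 38, "z": 0, "roll": 0}
    - {"grip": 1, "x": 14, "y": 38, "z": 0, "roll": 0}
    - {"grip": 1, "x": 14, "y": 38, "z": 0, "roll": 0}
    - {"grip": 1, "x": 14, "y": 38, "z": 0, "roll": 0}
    - {"grip": 1, "x": 14, "y": 38, "z": 0, "roll": 0}
    - {"grip": 1, "x": 14, "y": 38, "z": 0, "roll": 0}
    - {"grip": 1, "x": 8, "y": 20, "z": 0, "roll": 0}
    - {"grip": 1, "x": 0, "y": 0, "z": 0, "roll": 0}

```text
clock: 11.65
ee_pos: [0.4668, 0.3843, 0.3813]
orientation: [0.114, 0.994, 0.0, -0.001]
force: [0.8, -0.3, -2.6]
gripper_width: 0.0125
finger_force: 98.3
```

Down from z 0.381 to 0.214 is 167 mm.

send_rows:
  moves:
    - {"grip": 1, "x": 0, "y": 0, "z": 30, "roll": 0}
    - {"grip": 1, "x": 0, "y": 0, "z": 40, "roll": 0}
    - {"grip": 1, "x": 0, "y": 0, "z": 40, "roll": 0}
    - {"grip": 1, "x": 0, "y": 0, "z": 30, "roll": 0}
    - {"grip": 1, "x": 0, "y": 0, "z": 15, "roll": 0}
    - {"grip": 1, "x": 0, "y": 0, "z": 6, "roll": 0}
    - {"grip": 1, "x": 0, "y": 0, "z": 3, "roll": 0}
    - {"grip": 1, "x": 0, "y": 0, "z": 3, "roll": 0}
    - {"grip": 1, "x": 0, "y": 0, "z": 0, "roll": 0}
    - {"grip": 1, "x": 0, "y": 0, "z": 0, "roll": 0}

```text
clock: 12.65
ee_pos: [0.4681, 0.3817, 0.2157]
orientation: [0.114, 0.993, 0.001, 0.001]
force: [0.4, 0.3, -0.9]
gripper_width: 0.0125
finger_force: 98.3
```

send_rows:
  moves:
    - {"grip": 1, "x": 0, "y": 0, "z": 1, "roll": 0}
    - {"grip": 1, "x": 0, "y": 0, "z": 1, "roll": 0}
    - {"grip": 1, "x": 0, "y": 0, "z": 0, "roll": 0}
    - {"grip": 0.5, "x": 0, "y": 0, "z": 0, "roll": 0}
    - {"grip": 0, "x": 0, "y": 0, "z": 0, "roll": 0}
    - {"grip": 0, "x": 0, "y": 0, "z": 0, "roll": 0}
    - {"grip": 0, "x": 0, "y": 0, "z": 0, "roll": 0}
    - {"grip": 0, "x": 0, "y": 0, "z": 0, "roll": 0}
    - {"grip": 0, "x": 0, "y": 0, "z": 0, "roll": 0}
    - {"grip": 0, "x": 0, "y": 0, "z": -10, "roll": 0}
    - {"grip": 0, "x": 0, "y": 0, "z": -20, "roll": 0}
    - {"grip": 0, "x": 0, "y": 0, "z": -40, "roll": 0}
    - {"grip": 0, "x": 0, "y": 0, "z": -40, "roll": 0}
    - {"grip": 0, "x": 0, "y": 0, "z": -30, "roll": 0}
    - {"grip": 0, "x": 0, "y": 0, "z": 0, "roll": 0}
    - {"grip": 0, "x": 0, "y": 0, "z": 0, "roll": 0}

```text
clock: 14.25
ee_pos: [0.4677, 0.3815, 0.3543]
orientation: [0.114, 0.993, 0.001, 0.001]
force: [-0.6, 0.0, -0.4]
gripper_width: 0.0854
finger_force: 0.0
```

```bash
python3 - <<'E'
from cell import bot
import cv2
cv2.imwrite("pics/m6.png",bot.read_camera("scene")["pixels"][:,:,::-1]); print(bot.observe()["force"])
E
```

```text
[-1.21250742  0.08732777 -0.18860297]
```

View pics/m6.png

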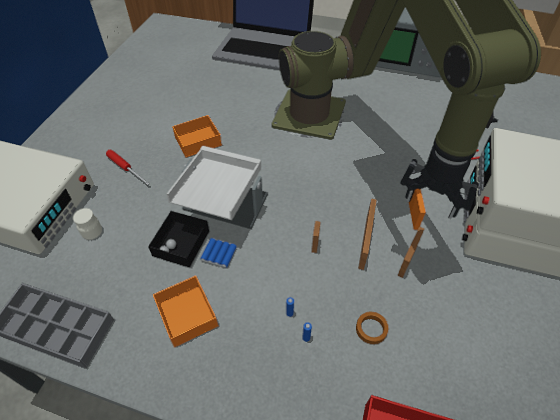

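The balls are in the bin at (168,247), the board stands on the bench at (411,253), and the gripper is clear of everything.

```bash
python3 -c "
from cell import bot
print(bot.close_job())"
```

```text
the job is handed in; nothing more can be done
None
```

Both balls rolled into the black bin while the board was still in the pan's mouth, the board is back standing on the bench, and the job was handed in at about 14 s; the hand-in call returned no verdict.

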